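# Load a module into the test enclosure under a swing-arm lamp

## Task

Swing the magnifier lamp's arm well out to the right (as seen from the robot), clear of the test station; lower the enclosure's yellow-faced gate all the way by its red-tipped lever, then slide the orange module along the white board fully home inside, keeping it flat, never tipping it. Raise the gate until it is fully shut again, then swing the lamp back so that its head stands over the middle of the enclosure, ready for inspection. Leave everything else on the bench where it is.

Things in the scene. Friction and masses are not known exactly. Their poses are not given: they have to be found in the camera images.
- dock: Fixed test station on the bench. Frame: y along the slide direction, x across, z up (world axes at yaw 0); origin at bench level, mid doorway. Enclosure y -150 to 0 mm (doorway). White slide board 190 mm wide, y 96 to 292 mm; the lowered gate bridges y 0 to 90 mm. Floor, lowered gate and board are flush, 12 mm above the bench. Black block 70 mm high outside at x 80 to 130, y -130 to -70 mm
- bay_center (a point): Middle of the enclosure's floor: dock frame (0, -75, 12) mm. Blue side walls, 100 mm high: inner faces at dock x = +-65 mm, outer at +-77 mm; back stop's face at y = -140 mm. Clear roof, 100 to 105 mm above the bench, over y -150 to -45 mm only: the strip y -45 to 0 is open above
- gate (a joint): Bottom-hinged gate, 154 mm wide, 90 mm high, 8 mm thick, aluminium with a yellow face; rad: 0 upright and shut, 1.571 lowered flat towards dock +y. A stiff hinge: it stays where it is left (about 0.2 to 0.3 N m to move it)
- gate_hinge (a point): Middle of the gate's hinge line (along dock x): dock frame (0, 0, 12) mm
- lever_tip (a point): Centre of the red free-turning roller (22 mm thick, 30 mm long along dock x) at the end of the gate's lever, a 12 mm steel rod fixed to the gate, outside the enclosure's robot side. Dock frame: gate shut, the roller is at (-115, -80, 97) mm; gate lowered, at (-115, 85, 92) mm; on the way it rises to 129 mm. Push it to dock +y to lower the gate, to -y to raise it
- module: Loose orange control module with a black end panel and dark fins, a box 100 mm (x) by 130 mm (y) by 65 mm high, about 0.6 kg, lying on the white slide board; origin at the middle of its underside, own y along its length (black end panel at +y, facing away from the enclosure). Fully home, it touches the back stop: origin at dock y = -75 mm
- lamp_arm (a joint): Vertical hinge of the lamp's horizontal arm; rad, from -1.15 to 1.2: at 0 the arm points along the lamp's -x (towards the robot), growing as the head swings to the right (-y) as seen from the robot. Stiff: it stays where it is left (about 0.2 N m)
- lamp_pivot (a point): Point on the hinge axis of the lamp arm at the arm's mid height (237 mm above the bench). The fixed post below is 26 mm thick on a round base 110 mm wide; the hinge hub is 40 mm wide, its top at 249 mm
- lamp_head (a point): Bottom centre of the lamp head, 215 mm above the bench: a white disc 120 mm wide, 26 mm thick, centre 220 mm from the pivot. The bare white arm between hub and head (20 to 160 mm from the pivot) is 16 mm wide and 18 mm high, from 228 to 246 mm above the bench
- spare: Loose grey spare module, 100 by 130 by 65 mm, not to be moved; origin under its centre
- meter: Loose yellow multimeter, 85 by 165 by 36 mm, not to be moved; origin under its centre
- mug: Loose blue mug, 80 mm wide, 95 mm high, not to be moved; origin under its centre
- driver: Loose screwdriver, 200 mm long, lying on the bench, not to be moved
- wrench: Loose wrench, 180 mm long, lying on the bench, not to be moved
- can: Loose can, 60 mm wide, 150 mm high, not to be moved; origin under its centre
- bin: Loose open blue parts bin, 160 by 110 by 70 mm, not to be moved; origin under its centre
Things that resemble listed ones, but are neither listed nor needed, are in the scene too. What is meant by the module is not pink, and is the larger of those in its own colour.

How it is judged:
On the way, in this order (a step that is already met when the one before it is completed fails the run):
1. The lamp arm is swung clear of the enclosure while the gate is still shut (horizontal distance between lamp_head and bay_center above 0.2 m and value of joint gate below 0.08 rad), for 0.2 s.
2. The gate is lowered flat, the lamp still clear (horizontal distance between lamp_head and bay_center above 0.2 m and value of joint gate above 1.4 rad), for 0.2 s.
3. The orange module is slid fully inside, the lamp still clear (horizontal distance between lamp_head and bay_center above 0.2 m and y of module in the frame of dock between -0.095 and -0.06 m and x of module in the frame of dock between -0.025 and 0.025 m and z of module in the frame of dock below 0.022 m and angle between module's own z axis and vertical below 0.1 rad), for 0.2 s.
4. The gate is shut again behind the module, the lamp still clear (all of step 3 and value of joint gate below 0.08 rad), for 0.2 s.
5. The lamp head stands over the middle of the enclosure (horizontal distance between lamp_head and bay_center below 0.045 m and value of joint gate below 0.08 rad), for 0.2 s.
At the end, for the whole second after the job is handed in: The orange module lies flat in the enclosure, no more than 15 mm short of the back stop, the gate is shut (within 0.08 rad), the lamp head's centre is within 45 mm horizontally of the middle of the enclosure, and all is at rest (all of step 5 and y of module in the frame of dock between -0.095 and -0.06 m and x of module in the frame of dock between -0.025 and 0.025 m and z of module in the frame of dock below 0.022 m and angle between module's own z axis and vertical below 0.1 rad and linear speed of module below 0.02 m/s and velocity of joint lamp_arm between -0.1 and 0.1 rad/s and velocity of joint gate between -0.1 and 0.1 rad/s); the robot touches nothing.
It fails at once if The module is tipped by more than about 20 degrees (angle between module's own z axis and vertical above 0.35 rad).
It fails at once if Something else on the bench is moved by more than 30 mm (distance of any of spare, meter, mug, driver, wrench, can, bin from where it was at the start of the episode above 0.03 m).
It also fails if it takes over 72 s, if anything falls off the work surface, if the arm or the gripper's body presses on something with over 40 N, if the wrist force passes 120 N, or if a joint passes its speed limit or range.

## Robot

A 6-joint arm with a two-finger parallel gripper is mounted at the origin on the work surface. World frame = base frame: x ahead of the robot, y to its left, z up, the work surface at z = 0. Lengths are in m, angles in rad, forces in N, time in s.
With the tool pointing down it reaches from about 0.35 to 0.8 m from the base axis. Payload 7.3 kg.
Tool frame: the origin (TCP) lies midway between the tips of the shut fingers; the grasp point (between the pads) lies 19 mm behind it (env.pinch_z is the distance from the TCP to the grasp point, in m); x points along the fingers, z is the direction in which the jaws open and shut, and the axes are right-handed (so a half turn about x gives the same grasp; the last joint's range is limited). The gripper opens to 85 mm and grips with 20 to 120 N. Pads are 22 mm wide; open, the fingers measure 114 mm over their backs; the gripper's body (76 mm by 85 mm) begins 54 mm behind the grasp point. The pads swing forward as they close: fully open they stand 13 mm farther back than shut.
Start: joints at [1.147, 0.342, 1.524, -0, 1.275, -0.146], TCP at [0.144, 0.505, 0.231] pointing down, gripper open.
Joint ranges: [-2.53, 2.53], [-0.77, 2.02], [0.04, 2.7], [-1, 4.14], [0.28, 2.66], [-3.11, 3.11]. Speed limits (rad/s): [2.57, 2.57, 3.14, 3.14, 3.14, 3.14].

## Interface

Orientations are given as a unit quaternion [w, x, y, z].
In Python, from bench import env, get_image, workorder, search_frame, tip_of gives the robot as it stands.
- The arm moves only by the tool servo_tool, never from a script. Its argument "targets" is a list that holds one entry, the list of rows, each a list of 6 numbers: the shift along the tool's x, y, z in cm, then the turn, a rotation vector about the tool's x, y, z in degrees. A call has exactly 10 rows; each row shifts and turns the commanded pose from where the row before left it, along the tool's axes as they then stand; what a row does not reach is not made up. A row lasts 1/8 s, in which the tool goes at most 62.5 mm and 10.7 degrees, less where a joint would pass 70% of its speed; a pose out of reach is approached as far as the arm can. A call is refused whole if a number of a shift passes 6.25 or a number of a turn 10.7, either way. A call with a gripper value outside its range is refused whole. "gripper" is the opening, from -1 (shut) to 1 (fully open), so that 0 is half open, set as the call begins (left out, the last holds). The fingers move at their own pace and stop on an object; "grip_force" is the grip in N (left out, the last holds). Time passes only in rows, so rows that do not move let the fingers close, or fill a call up. It gives the time, the measured TCP pose, the force and the opening at its end, in the units of the state.
- env.get_state(): the state, without advancing time (a new reading comes with each control period).
- get_image(name): name is "scene" or "top" or "wrist"; returns a dict with "img" (480x640x3 uint8, red, green, blue), "fx", "fy", "cx", "cy" (pixels), "distortion" ([k1, k2, p1, p2, k3] as OpenCV has them; the pictures are not rectified), "origin" and "attitude" of the camera in the world. Camera axes: x right, y down, z forward; pixel columns grow to the right and rows downward; lengths in m; the calibration is good to about 2 mm. A picture is of the moment at which its call begins. There is no depth.
- workorder.hand_in(): hands the job in, once; it reports no verdict.
Trained networks look in the newest picture that a camera, given by its name, has taken for a name from the list of things; names that differ only in an ending like _2 or _b are one class to them, and where a whole thing is asked for, a point or a joint stands for the part that bears it (a point fixed in the world has none). Each returns a list of dicts, best first, with "conf" (0 to 1); they miss things now and then, are a little off and sometimes report something else, mostly with a low value. They report only what shows in the picture. A call takes as long as a camera call. They do not tell look-alikes from the thing itself.
- search_frame(query, camera): "at" ([column, row] in pixels, amid what is visible of it).
- tip_of(query, camera): "at" ([column, row] in pixels: a listed point, or the origin of a listed thing).
The state is a dict: "t": time; "joint_positions": joint angles; "qvel": joint speeds; "tau": joint torques, N m; "tool_pos": TCP position; "eef_rot": TCP orientation; "force": force on the tool from outside, world axes, zero at the start; "wrist_torque": the same for the moment, N m; "gripper_width": finger opening in m.
Only numpy, scipy, OpenCV 4.12 (cv2) and the standard library are available. Lean on these libraries where they do the work, as an engineer would, in place of code of your own. Each camera call takes 0.05 s, during which the arm holds its last target. There are 200 camera calls.

## Working session

There is one attempt and no reset: what is moved stays moved. The work goes in short steps, Python scripts to look and compute and a tool call to move; the robot and the scene stay as the last step left them, time stands still between calls to the robot, and variables do not carry over. Pictures are saved under pics/ and viewed, about 8 in all and at most 12, crops included, and the job is handed in when it is done.

Besides the shell and the picture viewer there is one more tool, called after "Request:" by a JSON object that holds its "method" and its "body". servo_tool: Moves the arm, as the interface text tells. Its arguments: {"type":"object","properties":{"targets":{"type":"array","items":{"type":"array","items":{"type":"array","items":{"type":"number"}}}},"gripper":{"type":"number"},"grip_force":{"type":"number"}},"required":["targets"]}

```bash
mkdir -p pics; ls
cat > h.py <<'E'
import numpy as np, cv2
from bench import env, get_image, workorder, search_frame, tip_of
from scipy.spatial.transform import Rotation as R
def K(c): return np.array([[c["fx"],0,c["cx"]],[0,c["fy"],c["cy"]],[0,0,1.]])
def att(c):
    a=np.array(c["attitude"],float)
    return a if a.shape==(3,3) else R.from_quat(a,scalar_first=True).as_matrix()
def ray(c,px):
    u=cv2.undistortPoints(np.array([[px]],float),K(c),np.array(c["distortion"],float))[0,0]
    return np.array(c["origin"],float),att(c)@np.array([u[0],u[1],1.])
def at_z(c,px,z):
    o,d=ray(c,px); return o+d*(z-o[2])/d[2]
def proj(c,P):
    A=att(c).T; p,_=cv2.projectPoints(np.array(P,float).reshape(-1,3),cv2.Rodrigues(A)[0],-A@np.array(c["origin"],float),K(c),np.array(c["distortion"],float)); return p[:,0]
def tri(obs):
    M=np.zeros((3,3));b=np.zeros(3)
    for c,px in obs:
        o,d=ray(c,px); d/=np.linalg.norm(d); N=np.eye(3)-np.outer(d,d); M+=N;b+=N@o
    return np.linalg.solve(M,b)
def save(n,img): cv2.imwrite("pics/"+n,img[:,:,::-1])
E
python3 - <<'E'
from h import *
print(env.get_state())
cs={n:get_image(n) for n in("scene","top")}
for n,c in cs.items():
    save(n+"0.png",c["img"]); print(n,c["origin"],c["attitude"])
    for q in ["lever_tip","gate_hinge","bay_center","module","lamp_pivot","lamp_head","dock","spare"]:
        print(n,q,[(np.round(r["at"]).tolist(),round(r["conf"],2)) for r in tip_of(q,n)][:4])
E
```

```text
pics
{'t': 0.0, 'joint_positions': array([ 1.14700962e+00,  3.42718934e-01,  1.52501584e+00, -4.60949008e-05,
        1.27538673e+00, -1.46015600e-01]), 'qvel': array([-6.44281837e-04,  5.72340707e-04,  1.06635634e-04, -3.20667967e-04,
       -2.73965802e-05,  7.13226381e-04]), 'tau': array([ 4.99400339e-04, -4.33672929e+01, -2.46015018e+01, -1.47221813e-04,
        7.90809077e-03,  5.04613823e-06]), 'tool_pos': array([0.14379609, 0.50450924, 0.23062833]), 'eef_rot': array([ 0.56393541, -0.42624243,  0.56486891,  0.42569632]), 'force': array([-0.48242001,  0.74511469, -0.43631292]), 'wrist_torque': array([0.04496956, 0.00784221, 0.00046755]), 'gripper_width': 0.0854894688848386}
scene [ 1.2560559  -0.8842725   1.00392246] [-0.42066499  0.83834744  0.30623013 -0.16259656]
scene lever_tip [([273.0, 259.0], 0.95), ([241.0, 416.0], 0.72)]
scene gate_hinge [([316.0, 291.0], 0.78)]
scene bay_center []
scene module [([304.0, 205.0], 0.72), ([373.0, 266.0], 0.62)]
scene lamp_pivot [([304.0, 297.0], 0.89), ([445.0, 243.0], 0.67), ([322.0, 298.0], 0.38)]
scene lamp_head [([317.0, 240.0], 0.83), ([242.0, 417.0], 0.17)]
scene dock [([322.0, 300.0], 0.72), ([183.0, 349.0], 0.36)]
scene spare [([414.0, 208.0], 0.74)]
top [ 0.33774013 -0.0090047   1.75999388] [-0.02756306  0.71544358 -0.69704725  0.03880573]
top lever_tip [([345.0, 279.0], 0.87), ([181.0, 172.0], 0.54)]
top gate_hinge []
top bay_center [([348.0, 239.0], 0.6), ([256.0, 212.0], 0.55)]
top module [([203.0, 345.0], 0.85), ([256.0, 215.0], 0.73), ([252.0, 287.0], 0.67)]
top lamp_pivot [([411.0, 166.0], 0.69), ([396.0, 302.0], 0.54), ([179.0, 171.0], 0.18)]
top lamp_head []
top dock [([322.0, 232.0], 0.57)]
top spare [([122.0, 242.0], 0.78)]
```

View pics/scene0.png

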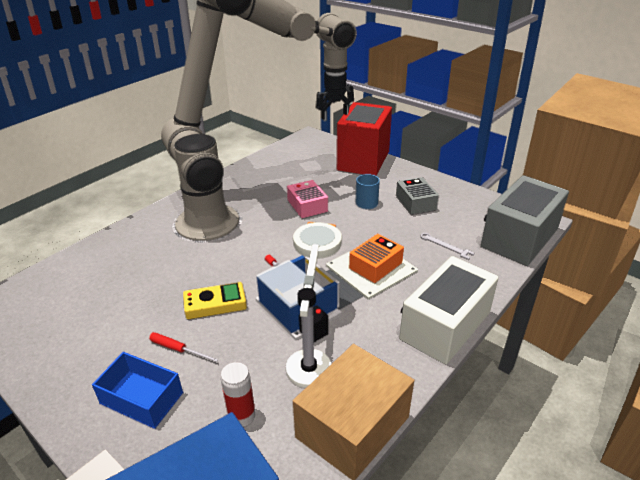

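View pics/top0.png

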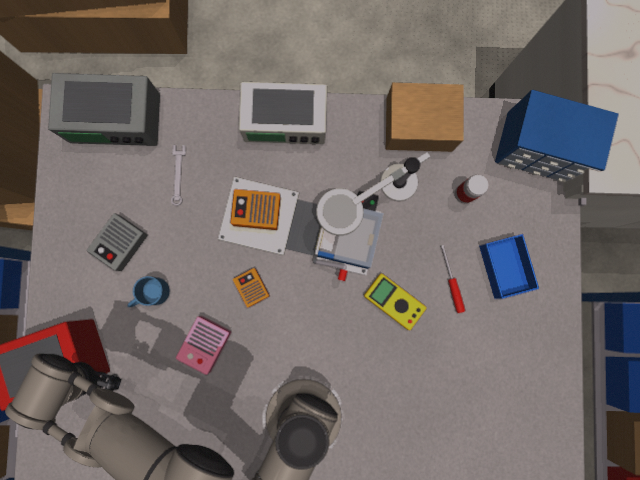

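The scene picture shows the orange module on the board at about (376,258), the shut enclosure at (297,290), the lamp post at (308,340) and its head at (317,240).

In the top picture:
- **Orange candidates:** (256,211), large and on the white board, and (252,287), smaller and on the bare bench. The pink one at (203,345) is excluded. The one at (256,211) fits, being the larger and lying on the board.
- **Lamp:** hub near (412,164), head at (340,212).
- **Red roller:** (343,275).

Next I fit the geometry and confirm with a crop.

Run:
```python
from h import *
t=get_image("top"); s=get_image("scene"); I=t["img"]
hsv=cv2.cvtColor(I,cv2.COLOR_RGB2HSV)
def blob(m,box):
    k=np.zeros(m.shape,np.uint8); x0,y0,x1,y1=box; k[y0:y1,x0:x1]=m[y0:y1,x0:x1]
    n,l,st,ce=cv2.connectedComponentsWithStats(k.astype(np.uint8)); i=1+np.argmax(st[1:,4]); return (l==i).astype(np.uint8)
def rect(m,z):
    p=np.argwhere(m)[:,::-1].astype(float)
    w=np.array([at_z(t,q,z)[:2] for q in p],np.float32)
    (c,sz,a)=cv2.minAreaRect(w); return np.round(c,4),np.round(sz,4),round(a,2)
print("bench val",hsv[300,150],"board",hsv[186,240],hsv[245,270])
board=((hsv[...,2]>190)&(hsv[...,1]<40)); print("board",rect(blob(board,(205,165,312,265)),.012))
orange=((hsv[...,0]<20)&(hsv[...,1]>150)&(hsv[...,2]>120)); print("orange",rect(blob(orange,(215,180,295,240)),.077))
print("small orange",rect(blob(orange,(225,260,280,310)),.05))
red=((hsv[...,0]<6)|(hsv[...,0]>174))&(hsv[...,1]>150)&(hsv[...,2]>90)
b=blob(red,(325,260,360,290)); px=np.argwhere(b)[:,::-1].mean(0); print("lever px",px,at_z(t,px,.1))
print("lever tri",tri([(t,px),(s,(271,260))]))
hd=cv2.inRange(hsv,(0,0,170),(180,45,255))[188:236,312:366]
print("head@.241",at_z(t,(340,212),.241),"tri",tri([(t,(340,212)),(s,(317,239))]))
print("pivot@.249",at_z(t,(412,164),.249),"tri",tri([(t,(412,165)),(s,(307,297))]))
print("base",at_z(t,(400,181),.01))
a=cv2.resize(I[150:300,200:450],None,fx=3.2,fy=3.2,interpolation=cv2.INTER_CUBIC); save("crop1.png",a)
```

```text
bench val [104 113 104] board [162   7 177] [170   9 177]Traceback (most recent call last):
  File "<stdin>", line 12, in <module>
  File "<stdin>", line 6, in blob
    return _wrapfunc(a, 'argmax', axis=axis, out=out, **kwds)
    return bound(*args, **kwds)
ValueError: attempt to get argmax of an empty sequence
```

```bash
cat > m.py <<'E'
from h import *
def blob(m,box):
    k=np.zeros(m.shape,np.uint8); x0,y0,x1,y1=box; k[y0:y1,x0:x1]=m[y0:y1,x0:x1]
    n,l,st,ce=cv2.connectedComponentsWithStats(k.astype(np.uint8)); i=1+np.argmax(st[1:,4]); return (l==i).astype(np.uint8)
def rect(t,m,z):
    p=np.argwhere(m)[:,::-1].astype(float)
    w=np.array([at_z(t,q,z)[:2] for q in p],np.float32)
    (c,sz,a)=cv2.minAreaRect(w); return np.round(c,4),np.round(sz,4),round(a,2)
def orange(hsv): return ((hsv[...,0]<20)&(hsv[...,1]>150)&(hsv[...,2]>100))
E
python3 - <<'E'
from m import *
t=get_image("top"); s=get_image("scene"); I=t["img"]
hsv=cv2.cvtColor(I,cv2.COLOR_RGB2HSV)
print("bench",hsv[270,200],hsv[200,210])
board=((hsv[...,2]>162)&(hsv[...,1]<30)); print("board",rect(t,blob(board,(205,165,312,265)),.012))
print("orange",rect(t,blob(orange(hsv),(215,180,295,240)),.077))
print("small orange",rect(t,blob(orange(hsv),(225,260,280,310)),.05))
red=((hsv[...,0]<6)|(hsv[...,0]>174))&(hsv[...,1]>150)&(hsv[...,2]>90)
b=blob(red,(325,260,360,290)); px=np.argwhere(b)[:,::-1].mean(0); print("lever px",px,at_z(t,px,.1))
print("lever tri",tri([(t,px),(s,(271,260))]))
print("head@.241",at_z(t,(340,212),.241),"tri",tri([(t,(340,212)),(s,(317,239))]))
print("pivot@.249",at_z(t,(412,164),.249),"tri",tri([(t,(412,165)),(s,(307,297))]))
print("base",at_z(t,(400,181),.01))
a=cv2.resize(I[150:300,200:450],None,fx=3.2,fy=3.2,interpolation=cv2.INTER_CUBIC); save("crop1.png",a)
E
```

```text
bench [  3  19 135] [  5  20 138]
board (array([0.5732, 0.1477]), array([0.1918, 0.1877]), 77.99)
orange (array([0.5807, 0.1509]), array([0.1297, 0.103 ]), 86.16)
small orange (array([0.3631, 0.1579]), array([0.0905, 0.0699]), 28.62)
lever px [342.08333333 274.65277778] [ 0.40293702 -0.09584073  0.1       ]
lever tri [ 0.40362233 -0.09558198  0.09500956]
head@.241 [ 0.55569827 -0.07972578  0.241     ] tri [ 0.55804448 -0.07975027  0.22869869]
pivot@.249 [ 0.68262485 -0.25963606  0.249     ] tri [ 0.68380094 -0.26092307  0.23629176]
base [ 0.6854644  -0.26457673  0.01      ]
```

View pics/crop1.png

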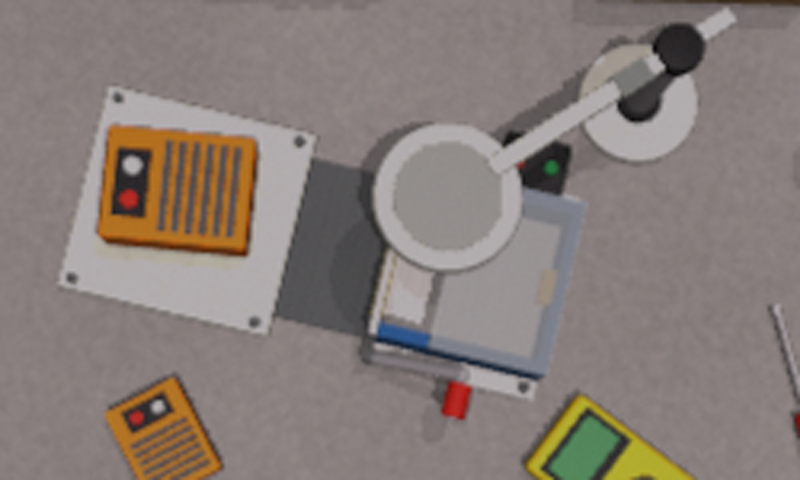

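The crop confirms the larger orange module at top-image (256,211), on the white board; the small look-alike lies on the bench at (252,287). The dock fit puts the origin at about (0.533,-0.042) with yaw -12°, and the predicted lever position is within 1 mm of the measured one. The lamp radius comes out at 0.2205 m, as specified. Now the tool axes.

```bash
cat > d.py <<'E'
from m import *
YAW=np.radians(-12); ex=np.array([np.cos(YAW),np.sin(YAW)]); ey=np.array([-np.sin(YAW),np.cos(YAW)]); O=np.array([.5329,-.0420])
PIV=np.array([.683,-.2605])
def w2d(p): d=np.array(p[:2])-O; return np.array([d@ex,d@ey])
def d2w(p): return O+p[0]*ex+p[1]*ey
def tool(): s=env.get_state(); return s,R.from_quat(s["eef_rot"],scalar_first=True).as_matrix()
E
python3 - <<'E'
from d import *
s,T=tool(); print(T.round(3)); z=T[:,2]
for a,n in((ex,"+ex"),(-ex,"-ex")):
    ang=np.degrees(np.arctan2(np.cross(z[:2],a),z[:2]@a)); print(n,"world yaw turn",ang,"about tool x",-ang)
print("bay",d2w((0,-.075)),"lever",d2w((-.115,-.08)))
u=lambda th:np.array([np.cos(th),np.sin(th)])
for th,r,off in((125,.14,-.035),(138.7,.14,.0265)):
    t=np.radians(th); p=PIV+r*u(t)+off*np.array([-np.sin(t),np.cos(t)]); print(th,p,w2d(p))
E
```

```text
[[ 0.    -0.962  0.274]
 [ 0.     0.274  0.962]
 [-1.    -0.     0.   ]]
+ex world yaw turn -86.08081011401664 about tool x 86.08081011401664
-ex world yaw turn 93.91918988598334 about tool x -93.91918988598334
bay [ 0.51730662 -0.11536107] lever [ 0.40378009 -0.09634196]
125 [ 0.63136962 -0.12574354] [ 0.11372908 -0.06144056]
138.7 [ 0.56033298 -0.18800827] [ 0.05719033 -0.137114  ]<stdin>:4: DeprecationWarning: Arrays of 2-dimensional vectors are deprecated. Use arrays of 3-dimensional vectors instead. (deprecated in NumPy 2.0)
```

Request:
{"method": "servo_tool", "body": {"targets": [[[-2,0,0,9.56,0,0],[-2,0,0,9.56,0,0],[-2,0,0,9.56,0,0],[-2,0,0,9.56,0,0],[-2,0,0,9.56,0,0],[-2,0,0,9.56,0,0],[-1,0,0,9.56,0,0],[0,0,0,9.56,0,0],[0,0,0,9.56,0,0],[0,0,0,0,0,0]]], "gripper": -1}}

```text
t: 2.35
tool_pos: [0.1439, 0.5049, 0.3613]
eef_rot: [0.703, 0.073, 0.703, -0.073]
force: [0.5, 0.3, 0.2]
gripper_width: 0.0001
```

Request:
{"method": "servo_tool", "body": {"targets": [[[0,-3.8,4.5,0,0,0],[0,-3.8,4.5,0,0,0],[0,-3.8,4.5,0,0,0],[0,-3.8,4.5,0,0,0],[0,-3.8,4.5,0,0,0],[0,-3.8,4.5,0,0,0],[0,-3.8,4.5,0,0,0],[0,-3.8,4.5,0,0,0],[0,-3.8,4.5,0,0,0],[0,-3.8,4.5,0,0,0]]]}}

```text
t: 3.6
tool_pos: [0.5064, 0.0381, 0.3614]
eef_rot: [0.704, 0.072, 0.703, -0.072]
force: [0.5, 1.5, -0.2]
gripper_width: -0.0001
```

Request:
{"method": "servo_tool", "body": {"targets": [[[0,-3.8,4.5,0,0,0],[0,-3.8,4.5,0,0,0],[0,-3.8,4.5,0,0,0],[0,-3.8,4.5,0,0,0],[0,0,0,0,0,0],[0,0,0,0,0,0],[0,0,0,0,0,0],[0,0,0,0,0,0],[0,0,0,0,0,0],[0,0,0,0,0,0]]]}}

```text
t: 4.85
tool_pos: [0.65, -0.1458, 0.3617]
eef_rot: [0.703, 0.073, 0.703, -0.073]
force: [0.0, 0.4, 0.0]
gripper_width: -0.0
```

Run:
```python
from d import *
s,T=tool(); p=s["tool_pos"][:2]; v=p-PIV; r=np.hypot(*v); a=np.degrees(np.arctan2(v[1],v[0])); print(r,a)
A=np.radians(np.linspace(a,214,13)); P=np.array([w2d(PIV+r*np.array([np.cos(t),np.sin(t)])) for t in A]); print((np.diff(P,axis=0)*100).round(1).tolist(), "cm dock x,y")
```

```text
0.11940609649112977 106.06540470825688
[[-1.6, -1.0], [-1.4, -1.2], [-1.2, -1.4], [-0.9, -1.6], [-0.7, -1.7], [-0.4, -1.8], [-0.1, -1.9], [0.2, -1.9], [0.5, -1.8], [0.7, -1.7], [1.0, -1.6], [1.2, -1.4]] cm dock x,y
```

Request:
{"method": "servo_tool", "body": {"targets": [[[4.7,0,0,0,0,0],[4.7,0,0,0,0,0],[4.7,0,0,0,0,0],[0,0,0,0,0,0],[0,0,0,0,0,0],[0,0,0,0,0,0],[0,0,0,0,0,0],[0,0,0,0,0,0],[0,0,0,0,0,0],[0,0,0,0,0,0]]]}}

```text
t: 6.1
tool_pos: [0.6501, -0.1461, 0.2203]
eef_rot: [0.703, 0.074, 0.703, -0.074]
force: [0.1, -0.6, 0.5]
gripper_width: 0.0003
```

Request:
{"method": "servo_tool", "body": {"targets": [[[0,-1.0,-1.6,0,0,0],[0,-1.2,-1.4,0,0,0],[0,-1.4,-1.2,0,0,0],[0,-1.6,-0.9,0,0,0],[0,-1.7,-0.7,0,0,0],[0,-1.8,-0.4,0,0,0],[0,-1.9,-0.1,0,0,0],[0,-1.9,0.2,0,0,0],[0,-1.8,0.5,0,0,0],[0,-1.7,0.7,0,0,0]]]}}

```text
t: 7.35
tool_pos: [0.569, -0.2937, 0.2201]
eef_rot: [0.703, 0.074, 0.703, -0.074]
force: [0.5, 2.0, -0.5]
gripper_width: 0.0001
```

Request:
{"method": "servo_tool", "body": {"targets": [[[0,-1.6,1.0,0,0,0],[0,-1.4,1.2,0,0,0],[0,0,0,0,0,0],[0,2,-2,0,0,0],[-5,1,-1,0,0,0],[-5,0,0,0,0,0],[-4,0,0,0,0,0],[0,3,-3,0,0,0],[0,3,-3,0,0,0],[0,0,0,0,0,0]]]}}

```text
t: 8.6
tool_pos: [0.5136, -0.2176, 0.3614]
eef_rot: [0.704, 0.073, 0.703, -0.073]
force: [-0.2, -0.4, -0.1]
gripper_width: -0.0001
```

Run:
```python
from d import *
t=get_image("top"); save("top2.png",t["img"]); print(w2d(env.get_state()["tool_pos"]))
print(tip_of("lamp_head","top")[:2])
p=d2w((-.122,-.12)); print(p)
```

```text
[ 0.01874441 -0.1768909 ]
[{'at': [474.1, 225.1], 'conf': 0.85}, {'at': [464.1, 193.4], 'conf': 0.7}]
[ 0.38861659 -0.13401249]
```

View pics/top2.png

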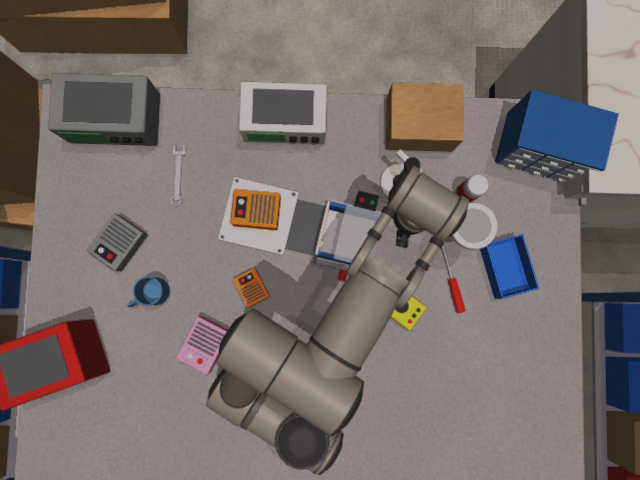

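The top picture shows the lamp head out to the right at (474,225), clear of the enclosure, with the other items unmoved. Next is the lever.

Request:
{"method": "servo_tool", "body": {"targets": [[[0,2,-4.7,0,0,0],[0,2,-4.7,0,0,0],[0,1.9,-4.7,0,0,0],[0,0,0,0,0,0],[5,0,0,0,0,0],[5,0,0,0,0,0],[5,0,0,0,0,0],[5,0,0,0,0,0],[0,0,0,0,0,0],[0,0,0,0,0,0]]]}}

```text
t: 9.95
tool_pos: [0.3907, -0.1339, 0.1616]
eef_rot: [0.704, 0.073, 0.703, -0.074]
force: [1.4, 0.1, 0.8]
gripper_width: 0.0002
```

Run:
```python
from d import *
print(w2d(env.get_state()["tool_pos"]),env.get_state()["tool_pos"])
c=get_image("wrist"); save("w1.png",c["img"])
```

```text
[-0.11993256 -0.11946971] [ 0.39074911 -0.13392363  0.16157313]
```

View pics/w1.png

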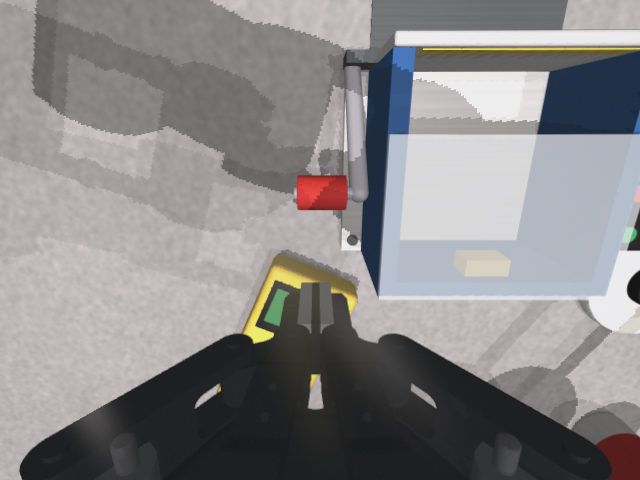

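Request:
{"method": "servo_tool", "body": {"targets": [[[4.1,0,0,0,0,0],[4.1,0,0,0,0,0],[0,1.5,0,0,0,0],[0,2,0,0,0,0],[0,2,0,0,0,0],[0,2,0,0,0,0],[0,2,0,0,0,0],[0,2,0,0,0,0],[0,2,0,0,0,0],[0,2,0,0,0,0]]]}}

```text
t: 11.25
tool_pos: [0.4234, 0.0201, 0.0812]
eef_rot: [0.705, 0.073, 0.701, -0.073]
force: [0.4, -1.4, -0.5]
gripper_width: 0.0002
```

Request:
{"method": "servo_tool", "body": {"targets": [[[0,1,0,0,0,0],[0,1,0,0,0,0],[0,0.5,0,0,0,0],[0,0,0,0,0,0],[0,0,0,0,0,0],[0,0,0,0,0,0],[0,0,0,0,0,0],[0,0,0,0,0,0],[0,0,0,0,0,0],[0,0,0,0,0,0]]]}}

```text
t: 12.5
tool_pos: [0.4265, 0.0434, 0.0783]
eef_rot: [0.703, 0.074, 0.703, -0.074]
force: [-0.2, -0.1, -0.1]
gripper_width: 0.0001
```

Run:
```python
from d import *
s=env.get_state();print(w2d(s["tool_pos"]),s["tool_pos"],s["force"])
c=get_image("wrist"); print(tip_of("lever_tip","wrist")[:2])
for a in(75,80,85): print(a,proj(c,[[*d2w((-.115,np.cos(np.radians(133.3-a))*.1167)),.012+.1167*np.sin(np.radians(133.3-a))]]))
print(proj(c,[[*d2w((-.115,.085)),.092]]))
```

```text
[-0.12186322  0.06137973] [0.42646135 0.04337522 0.07829405] [-0.16499526 -0.13589964 -0.11730944]
[{'at': [327.1, 266.8], 'conf': 0.8}]
75 [[333.90255914 346.28819919]]
80 [[333.48359944 318.65914332]]
85 [[332.97089451 292.57550554]]
[[332.38303815 268.3749824 ]]
```

Request:
{"method": "servo_tool", "body": {"targets": [[[0,-2,0,0,0,0],[-6,0,0,0,0,0],[-6,0,0,0,0,0],[0,5.2,2.5,0,0,0],[0,5.2,2.5,0,0,0],[0,5.2,2.5,0,0,0],[0,5.2,2.5,0,0,0],[0,5.6,2.5,0,0,0],[0,0,0,0,0,0],[0,0,0,0,0,0]]], "gripper": 0.4}}

```text
t: 13.85
tool_pos: [0.5987, 0.2559, 0.1976]
eef_rot: [0.703, 0.073, 0.704, -0.074]
force: [-0.4, 0.1, 0.4]
gripper_width: 0.0597
```

Run:
```python
from d import *
s=env.get_state();print(w2d(s["tool_pos"]),s["tool_pos"],s["gripper_width"])
c=get_image("wrist"); save("w2.png",c["img"])
```

```text
[0.00243046 0.30507662] [0.59870634 0.25590464 0.1975519 ] 0.05972123472431817
```

View pics/w2.png

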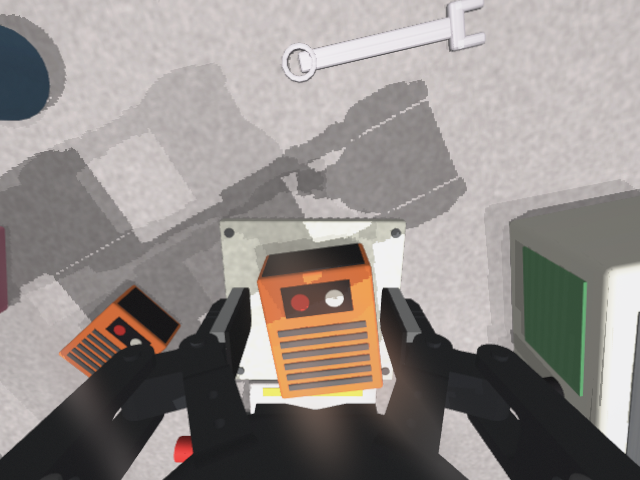

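Run:
```python
from d import *
c=get_image("wrist")
for p in((259,278),(364,247),(383,388),(283,397)): print(p,w2d(at_z(c,p,.077)).round(4))
for p in((221,222),(405,222)): print("board",w2d(at_z(c,p,.012)).round(4))
print(proj(c,[[*d2w((0.0024,.305)),.05]]))
```

```text
(259, 278) [-0.0458  0.2597]
(364, 247) [0.0428 0.2879]
(383, 388) [0.0674 0.1436]
(283, 397) [-0.029   0.1329]
board [-0.0929  0.291 ]
board [0.093  0.2909]
[[315.33362811 218.56191949]]
```

Request:
{"method": "servo_tool", "body": {"targets": [[[0,1.0,0.4,0,0,0],[5,0,0,0,0,0],[5,0,0,0,0,0],[5.2,0,0,0,0,0],[0,-1.5,0,0,0,0],[0,-1.5,0,0,0,0],[0,-1.5,0,0,0,0],[0,-1.5,0,0,0,0],[0,-1.5,0,0,0,0],[0,0,0,0,0,0]]]}}

```text
t: 15.2
tool_pos: [0.5901, 0.1903, 0.0478]
eef_rot: [0.704, 0.074, 0.703, -0.074]
force: [-0.1, -0.4, 0.2]
gripper_width: 0.0597
```

Run:
```python
from d import *
s=env.get_state();print(w2d(s["tool_pos"]),s["tool_pos"],s["force"])
c=get_image("wrist"); save("w3.png",c["img"])
```

```text
[0.00760903 0.23910602] [0.59005569 0.19029897 0.04784178] [-0.07504504 -0.3854588   0.15735498]
```

View pics/w3.png

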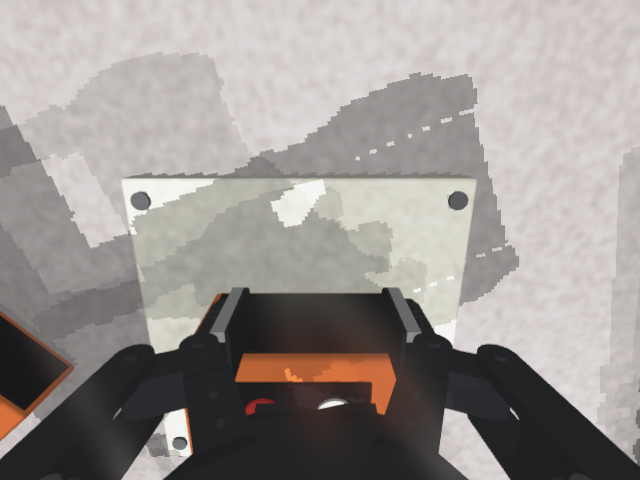

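The wrist picture shows the black panel at rows 293–355 squarely between the two finger pads at columns 235 and 400, so the module now sits straight. Next I check its x.

Run:
```python
from d import *
for n in("top","scene"):
    c=get_image(n); r=tip_of("module",n)[:3]
    for q in r: print(n,q["at"],round(q["conf"],2),w2d(at_z(c,q["at"],.012)).round(4))
c=get_image("wrist"); print("panel bottom edge y",w2d(at_z(c,(318,293),.012)),"left edge",w2d(at_z(c,(217,294),.012)), "top edge",w2d(at_z(c,(240,354),.077)),w2d(at_z(c,(390,354),.077)))
```

```text
top [264.4, 218.2] 0.93 [-0.0048  0.1736]
top [205.0, 341.9] 0.47 [-0.3884  0.252 ]
scene [320.5, 240.7] 0.95 [-0.1907  0.1517]
scene [362.3, 268.8] 0.58 [-0.0048  0.1618]
scene [305.6, 208.5] 0.57 [-0.3693  0.2263]
panel bottom edge y [0.00828268 0.2274676 ] left edge [-0.05051651  0.22682633] top edge [-0.02277867  0.23530684] [0.03588022 0.23530782]
```

Request:
{"method": "servo_tool", "body": {"targets": [[[0,-1.5,0,0,0,0],[0,-1.5,0,0,0,0],[0,-1.5,0,0,0,0],[0,-1.5,0,0,0,0],[0,-1.5,0,0,0,0],[0,-1.5,0,0,0,0],[0,-1.5,0,0,0,0],[0,-1.5,0,0,0,0],[0,-1.5,0,0,0,0],[0,0,0,0,0,0]]]}}

```text
t: 16.75
tool_pos: [0.5614, 0.058, 0.0462]
eef_rot: [0.703, 0.074, 0.703, -0.074]
force: [-1.2, -0.0, -0.5]
gripper_width: 0.0599
```

Request:
{"method": "servo_tool", "body": {"targets": [[[0,-1.5,0,0,0,0],[0,-1.5,0,0,0,0],[0,-1.5,0,0,0,0],[0,-1.5,0,0,0,0],[0,-1.5,0,0,0,0],[0,-1.2,0,0,0,0],[0,-1,0,0,0,0],[0,0,0,0,0,0],[0,0,0,0,0,0],[0,0,0,0,0,0]]]}}

```text
t: 18.0
tool_pos: [0.5421, -0.0332, 0.0464]
eef_rot: [0.704, 0.073, 0.703, -0.072]
force: [4.5, 17.2, 1.2]
gripper_width: 0.0598
```

Run:
```python
from d import *
s=env.get_state();print(w2d(s["tool_pos"]),s["tool_pos"],s["force"])
for n in("top","scene"):
    c=get_image(n); r=tip_of("module",n)[:3]
    for q in r: print(n,q["at"],round(q["conf"],2),w2d(at_z(c,q["at"],.012)).round(4))
```

```text
[0.00720172 0.01056176] [ 0.54214025 -0.03316636  0.04638033] [ 4.51593595 17.21273477  1.16255499]
top [202.4, 342.0] 0.8 [-0.3903  0.2591]
top [251.7, 287.9] 0.68 [-0.2091  0.1604]
top [345.6, 236.0] 0.49 [-0.0001 -0.0677]
scene [365.5, 201.5] 0.69 [-0.2749  0.4158]
scene [321.6, 240.8] 0.57 [-0.1881  0.154 ]
scene [304.6, 208.2] 0.55 [-0.373   0.2248]
```

Run:
```python
from d import *
a=get_image("wrist")["img"]; b=get_image("scene")["img"][220:340,240:400]
b=cv2.resize(b,None,fx=2.6,fy=2.6,interpolation=cv2.INTER_CUBIC)
a=a[:,100:500]; h=np.zeros((480,400+b.shape[1],3),np.uint8); h[:,:400]=a; h[:b.shape[0],400:]=b; h=cv2.resize(h,(800,int(480*800/h.shape[1]))); save("w4.png",h)
```

```text
(no output)
```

View pics/w4.png

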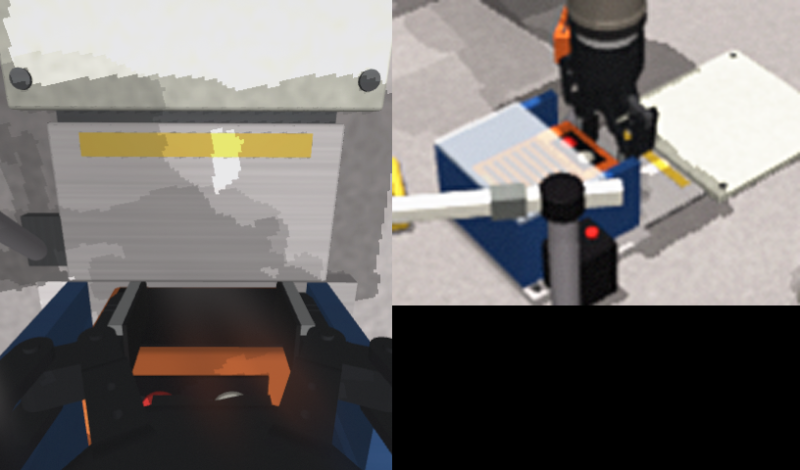

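The wrist picture shows the lowered gate flat and the panel's bottom edge about at the hinge line, roughly 9 mm short of home with 17 N on the tool. With this opening, the finger knuckles are probably meeting the wall ends at y=0. I back off, narrow the fingers and push again.

Request:
{"method": "servo_tool", "body": {"targets": [[[0,2,0,0,0,0],[-0.5,2,-0.7,0,0,0],[0,0,0,0,0,0],[0,0,0,0,0,0],[0,0,0,0,0,0],[0,0,0,0,0,0],[0,-1.5,0,0,0,0],[0,-1.5,0,0,0,0],[0,-0.5,0,0,0,0],[0,0,0,0,0,0]]], "gripper": -0.5}}

```text
t: 19.55
tool_pos: [0.5358, -0.0296, 0.0513]
eef_rot: [0.703, 0.074, 0.703, -0.074]
force: [0.2, -0.9, -0.7]
gripper_width: 0.0213
```

Request:
{"method": "servo_tool", "body": {"targets": [[[0,-0.3,0,0,0,0],[0,-0.3,0,0,0,0],[0,-0.2,0,0,0,0],[0,0,0,0,0,0],[0,0,0,0,0,0],[0,0,0,0,0,0],[0,0,0,0,0,0],[0,0,0,0,0,0],[0,0,0,0,0,0],[0,0,0,0,0,0]]]}}

```text
t: 20.8
tool_pos: [0.5342, -0.0367, 0.0513]
eef_rot: [0.703, 0.074, 0.703, -0.074]
force: [1.4, 4.8, 1.3]
gripper_width: 0.0214
```

Run:
```python
from d import *
s=env.get_state();print(w2d(s["tool_pos"]),s["tool_pos"],s["force"],s["wrist_torque"],s["gripper_width"])
```

```text
[0.0001937  0.00550357] [ 0.53423372 -0.03665697  0.05130889] [1.36940886 4.80966945 1.28913819] [ 0.64148976 -0.15642937  0.05708025] 0.021445754202198897
```

Request:
{"method": "servo_tool", "body": {"targets": [[[0,-0.3,0,0,0,0],[0,-0.2,0,0,0,0],[0,0,0,0,0,0],[0,0,0,0,0,0],[0,0,0,0,0,0],[0,0,0,0,0,0],[0,0,0,0,0,0],[0,0,0,0,0,0],[0,0,0,0,0,0],[0,0,0,0,0,0]]]}}

```text
t: 22.05
tool_pos: [0.5331, -0.0417, 0.0513]
eef_rot: [0.703, 0.074, 0.703, -0.074]
force: [1.7, 0.9, 0.0]
gripper_width: 0.0211
```

Run:
```python
from d import *
s=env.get_state();print(w2d(s["tool_pos"]),s["force"],s["wrist_torque"])
```

```text
[8.80620973e-05 3.12757576e-04] [1.69381113 0.86646385 0.04313992] [ 0.17234759 -0.16613543 -0.02957688]
```

Request:
{"method": "servo_tool", "body": {"targets": [[[0,-0.2,0,0,0,0],[0,-0.2,0,0,0,0],[0,0,0,0,0,0],[0,0,0,0,0,0],[0,0,0,0,0,0],[0,0,0,0,0,0],[0,0,0,0,0,0],[0,0,0,0,0,0],[0,0,0,0,0,0],[0,0,0,0,0,0]]]}}

```text
t: 23.3
tool_pos: [0.5331, -0.0418, 0.0513]
eef_rot: [0.704, 0.076, 0.703, -0.072]
force: [6.8, 18.9, 0.4]
gripper_width: 0.0213
```

Run:
```python
from d import *
s=env.get_state();print(w2d(s["tool_pos"]),s["force"],s["wrist_torque"])
```

```text
[0.00014013 0.00023801] [ 6.84388521 18.94245431  0.38936145] [ 3.10063755 -0.91841576 -0.04007727]
```

The module is home: the tool stalls at 19 N with the panel at about -0.011 m. Next I raise the gate.

Request:
{"method": "servo_tool", "body": {"targets": [[[0,3,0,0,0,0],[0,3,0,0,0,0],[-5,0,0,0,0,0],[-5,0,0,0,0,0],[-5,0,0,0,0,0],[0,2.8,-4.1,0,0,0],[0,2.8,-4.1,0,0,0],[0,2.8,-4,0,0,0],[0,0,0,0,0,0],[0,0,0,0,0,0]]], "gripper": -1}}

```text
t: 24.55
tool_pos: [0.4433, 0.1202, 0.2015]
eef_rot: [0.704, 0.073, 0.703, -0.074]
force: [0.1, 0.4, -0.7]
gripper_width: 0.0
```

Run:
```python
from d import *
s=env.get_state();print(w2d(s["tool_pos"]),s["tool_pos"],s["gripper_width"])
for n in("top","scene","wrist"):
    c=get_image(n)
    for k in("module","lever_tip"):
        for q in tip_of(k,n)[:3]: print(n,k,np.round(q["at"]),round(q["conf"],2),w2d(at_z(c,q["at"],.012 if k=="module" else .092)).round(4))
```

```text
[-0.12139706  0.14004117] [0.44327195 0.1202208  0.20147599] 4.6290684701171173e-05
top module [203. 344.] 0.98 [-0.3946  0.2574]
top module [346. 239.] 0.75 [-0.0086 -0.0724]
top lever_tip [283. 263.] 0.89 [-0.123   0.0852]
scene module [303. 208.] 0.77 [-0.3745  0.2208]
scene module [318. 240.] 0.57 [-0.1991  0.1479]
scene lever_tip [318. 238.] 0.66 [-0.1199  0.0882]
wrist module [415. 385.] 0.86 [-0.002  -0.0783]
wrist module [27. 84.] 0.66 [-0.3804  0.2544]
wrist module [229. 183.] 0.56 [-0.206   0.1653]
wrist lever_tip [323. 295.] 0.75 [-0.1154  0.0852]
```

Request:
{"method": "servo_tool", "body": {"targets": [[[4,0,0,0,0,0],[4,0,0,0,0,0],[4,0,0,0,0,0],[0,-1.8,0,0,0,0],[0,-1.9,0,0,0,0],[0,-1.9,0,0,0,0],[0,-1.9,0,0,0,0],[0,-1.9,0,0,0,0],[0,-1.9,0,0,0,0],[0,-1.9,0,0,0,0]]]}}

```text
t: 26.25
tool_pos: [0.4155, -0.0089, 0.0813]
eef_rot: [0.703, 0.074, 0.703, -0.073]
force: [1.3, 2.7, -0.6]
gripper_width: 0.0004
```

Request:
{"method": "servo_tool", "body": {"targets": [[[0,-1.5,0,0,0,0],[0,-1.5,0,0,0,0],[0,-1.5,0,0,0,0],[0,-1,0,0,0,0],[0,-0.7,0,0,0,0],[0,0,0,0,0,0],[0,0,0,0,0,0],[0,0,0,0,0,0],[0,0,0,0,0,0],[0,0,0,0,0,0]]]}}

```text
t: 27.5
tool_pos: [0.4027, -0.069, 0.0813]
eef_rot: [0.703, 0.074, 0.703, -0.074]
force: [0.4, 1.1, 0.3]
gripper_width: 0.0
```

Run:
```python
from d import *
s=env.get_state();print(w2d(s["tool_pos"]),s["tool_pos"],s["force"])
c=get_image("wrist"); print(tip_of("lever_tip","wrist")[:2])
for a in(0,5,10): 
    t=np.radians(133.3-a); print(a,proj(c,[[*d2w((-.115,np.cos(t)*.1167)),.012+.1167*np.sin(t)]]))
```

```text
[-0.12175109 -0.05350727] [ 0.40268467 -0.06902453  0.08129743] [0.36533137 1.06626618 0.32441212]
[{'at': [328.4, 368.3], 'conf': 0.88}]
0 [[330.64977895 372.00433979]]
5 [[331.5996515  367.96785784]]
10 [[332.60701286 361.10673556]]
```

Request:
{"method": "servo_tool", "body": {"targets": [[[0,-0.4,0,0,0,0],[0,-0.3,0,0,0,0],[0,-0.2,0,0,0,0],[0,0,0,0,0,0],[0,0,0,0,0,0],[0,0,0,0,0,0],[0,0,0,0,0,0],[0,0,0,0,0,0],[0,0,0,0,0,0],[0,0,0,0,0,0]]]}}

```text
t: 28.85
tool_pos: [0.4013, -0.0749, 0.0812]
eef_rot: [0.703, 0.076, 0.703, -0.072]
force: [8.0, 22.5, 0.1]
gripper_width: -0.0001
```

Run:
```python
from d import *
s=env.get_state();print(w2d(s["tool_pos"]),s["tool_pos"],s["force"])
```

```text
[-0.12184583 -0.05950417] [ 0.40134519 -0.07487069  0.0812227 ] [ 7.97812885 22.52026133  0.13911867]
```

Request:
{"method": "servo_tool", "body": {"targets": [[[0,2.4,0,0,0,0],[-5,0,0,0,0,0],[-5,0,0,0,0,0],[-5,0,0,0,0,0],[-5,0,0,0,0,0],[-5,0,0,0,0,0],[-3,0,0,0,0,0],[0,0,0,0,0,0],[0,0,0,0,0,0],[0,0,0,0,0,0]]]}}

```text
t: 30.1
tool_pos: [0.4053, -0.0545, 0.36]
eef_rot: [0.702, 0.074, 0.704, -0.073]
force: [-0.1, -0.3, 0.2]
gripper_width: 0.0
```

Run:
```python
from d import *
s=env.get_state(); p=s["tool_pos"]; print(w2d(p),p)
t=get_image("top"); save("top5.png",t["img"])
for k,z in(("lamp_head",.215),("lever_tip",.097),("module",.012)):
    for q in tip_of(k,"top")[:2]:
        w=at_z(t,q["at"],z); v=w[:2]-PIV; print(k,np.round(q["at"]),round(q["conf"],2),w.round(4),w2d(w).round(4), np.hypot(*v),np.degrees(np.arctan2(v[1],v[0]))%360)
h=tip_of("lamp_head","top")[0]["at"]; v=at_z(t,h,.215)[:2]-PIV; th=np.arctan2(v[1],v[0])
th=np.radians(225) if abs(np.hypot(*v)-.22)>.015 else th%(2*np.pi)
u=lambda a:np.array([np.cos(a),np.sin(a)])
pre=PIV+.12*u(th)+.055*u(th+np.pi/2); print("pre dock",w2d(pre),pre,"shift cm",((w2d(pre)-w2d(p))*100).round(1))
rel=pre-PIV; r=np.hypot(*rel); a0=np.arctan2(rel[1],rel[0])%(2*np.pi)
b=d2w((0,-.075))-PIV; tb=np.arctan2(b[1],b[0]); print("bay ang",np.degrees(tb),"finger",r,np.degrees(a0))
a1=tb+np.arcsin(.024/r)
P=np.array([w2d(PIV+r*u(a)) for a in np.linspace(a0,a1,15)]); print((np.diff(P,axis=0)*100).round(1).tolist())
```

```text
[-0.12224105 -0.03871191] [ 0.40528155 -0.05445062  0.36001096]
lamp_head [473. 228.] 0.68 [ 0.5273 -0.4241  0.215 ] [ 0.0739 -0.3749] 0.22584106643322355 226.40461828859995
module [251. 288.] 0.89 [0.3613 0.1609 0.012 ] [-0.21    0.1628] 0.5301715519988544 127.35236687749597
module [348. 240.] 0.67 [ 0.5067 -0.1149  0.012 ] [-0.0105 -0.0767] 0.2287067699478988 140.4449252161144
pre dock [ 0.17622589 -0.31354545] [ 0.64008517 -0.38533316] shift cm [ 29.8 -27.5]
bay ang 138.78329707158693 finger 0.1320037878244409 251.02818307476358
[[-1.6, 0.3], [-1.6, 0.5], [-1.5, 0.7], [-1.4, 0.9], [-1.3, 1.1], [-1.1, 1.2], [-1.0, 1.4], [-0.8, 1.5], [-0.6, 1.6], [-0.4, 1.6], [-0.2, 1.7], [0.0, 1.7], [0.2, 1.7], [0.4, 1.6]]
```

View pics/top5.png

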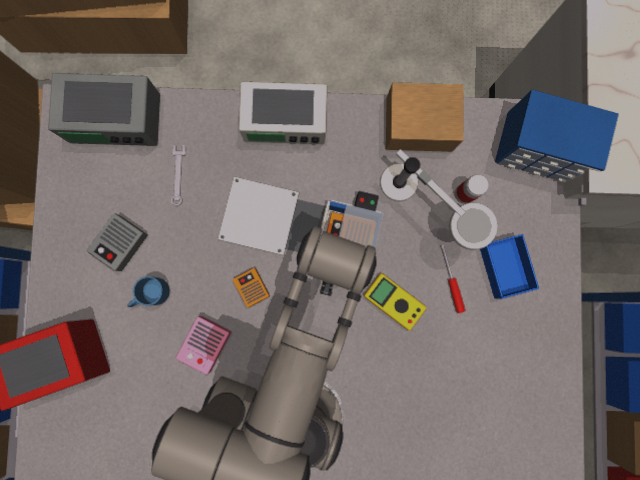

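The top picture shows the gate shut, the module inside with orange visible at (338,225), the lamp head out at (473,227) and the other items unmoved. Now the lamp goes back.

Request:
{"method": "servo_tool", "body": {"targets": [[[0,-3.9,4.2,0,0,0],[0,-3.9,4.2,0,0,0],[0,-3.9,4.2,0,0,0],[0,-3.9,4.2,0,0,0],[0,-3.9,4.3,0,0,0],[0,-4,4.3,0,0,0],[0,-4,4.4,0,0,0],[0,0,0,0,0,0],[0,0,0,0,0,0],[0,0,0,0,0,0]]]}}

```text
t: 31.6
tool_pos: [0.6334, -0.3734, 0.3649]
eef_rot: [0.704, 0.073, 0.703, -0.074]
force: [-0.6, 0.3, 0.4]
gripper_width: 0.0001
```

Request:
{"method": "servo_tool", "body": {"targets": [[[5,0,0,0,0,0],[5,0,0,0,0,0],[4,0,0,0,0,0],[0,0,0,0,0,0],[0,0,0,0,0,0],[0,0,0,0,0,0],[0,0,0,0,0,0],[0,0,0,0,0,0],[0,0,0,0,0,0],[0,0,0,0,0,0]]]}}

```text
t: 32.85
tool_pos: [0.6339, -0.3748, 0.2225]
eef_rot: [0.703, 0.074, 0.703, -0.074]
force: [0.2, 0.2, 0.4]
gripper_width: 0.0
```

Run:
```python
from d import *
p=env.get_state()["tool_pos"][:2]; v=p-PIV; r=np.hypot(*v); a=np.arctan2(v[1],v[0])%(2*np.pi); print(r,np.degrees(a))
u=lambda a:np.array([np.cos(a),np.sin(a)])
P=np.array([w2d(PIV+r*u(x)) for x in np.linspace(a,np.radians(154),11)]); print((np.diff(P,axis=0)*100).round(1)[:,::-1].tolist(),"tool y,z")
```

```text
0.1243848898691974 246.75386608212665
[[0.6, -1.9], [0.9, -1.8], [1.1, -1.7], [1.4, -1.5], [1.6, -1.2], [1.8, -0.9], [1.9, -0.6], [2.0, -0.3], [2.0, 0.0], [2.0, 0.3]] tool y,z
```

Request:
{"method": "servo_tool", "body": {"targets": [[[0,0.6,-1.9,0,0,0],[0,0.9,-1.8,0,0,0],[0,1.1,-1.7,0,0,0],[0,1.4,-1.5,0,0,0],[0,1.6,-1.2,0,0,0],[0,1.8,-0.9,0,0,0],[0,1.9,-0.6,0,0,0],[0,2.0,-0.3,0,0,0],[0,2.0,0,0,0,0],[0,2.0,0.3,0,0,0]]]}}

```text
t: 34.1
tool_pos: [0.572, -0.204, 0.2227]
eef_rot: [0.703, 0.074, 0.703, -0.074]
force: [0.6, -3.1, 0.4]
gripper_width: 0.0
```

Request:
{"method": "servo_tool", "body": {"targets": [[[0,0,0,0,0,0],[0,0,0,0,0,0],[0,0,0,0,0,0],[0,0,0,0,0,0],[0,0,0,0,0,0],[0,0,0,0,0,0],[0,0,0,0,0,0],[0,0,0,0,0,0],[0,0,0,0,0,0],[0,0,0,0,0,0]]]}}

```text
t: 35.35
tool_pos: [0.5717, -0.2052, 0.2227]
eef_rot: [0.703, 0.074, 0.703, -0.074]
force: [0.1, -0.4, -0.4]
gripper_width: -0.0001
```

Run:
```python
from d import *
s=env.get_state(); p=s["tool_pos"][:2]; v=p-PIV; r=np.hypot(*v); print(p,r,np.degrees(np.arctan2(v[1],v[0]))%360,s["force"])
B=d2w((0,-.075))
for n in("top","scene"):
    c=get_image(n)
    for f in(tip_of,search_frame):
        for q in f("lamp_head",n)[:2]:
            w=at_z(c,q["at"],.215 if f is tip_of else .23)[:2]; v=w-PIV; print(n,f.__name__,np.round(q["at"]),round(q["conf"],2),np.hypot(*v).round(3),np.degrees(np.arctan2(v[1],v[0]))%360,"to bay",np.hypot(*(w-B)))
```

```text
[ 0.57171431 -0.20520801] 0.12426467424220704 153.5796416449045 [ 0.07362869 -0.3622539  -0.42127471]
top call [356. 231.] 0.62 0.22 141.606409365843 to bay 0.010853452270654639
top call [349. 220.] 0.9 0.214 132.43735880531847 to bay 0.024843830145901153
top call [471. 187.] 0.51 0.163 251.16369933027886 to bay 0.3203933608173717
scene call [297. 242.] 0.78 0.229 137.33954107872304 to bay 0.010530925498404719
scene call [314. 273.] 0.62 0.089 120.31209226908106 to bay 0.13913667264318844
scene call [306. 269.] 0.59 0.1 131.48057327741213 to bay 0.12143389345160395
```

Request:
{"method": "servo_tool", "body": {"targets": [[[0,-2,-1,0,0,0],[0,-1,-0.5,0,0,0],[-5,0,0,0,0,0],[-5,0,0,0,0,0],[-5,0,0,0,0,0],[0,-5,-3,0,0,0],[0,-5,-3,0,0,0],[0,-5,-3,0,0,0],[0,0,0,0,0,0],[0,0,0,0,0,0]]]}}

```text
t: 36.9
tool_pos: [0.4314, -0.3597, 0.3728]
eef_rot: [0.703, 0.074, 0.703, -0.074]
force: [-0.2, 0.0, -0.1]
gripper_width: -0.0002
```

Run:
```python
from d import *
B=d2w((0,-.075))
t=get_image("top"); s=get_image("scene")
a=tip_of("lamp_head","top")[0]["at"]; b=tip_of("lamp_head","scene")[0]["at"]; print(a,b,"tri",tri([(t,a),(s,b)]),"bay",B, at_z(t,a,.215))
print("scene lever",[(q["at"],q["conf"]) for q in tip_of("lever_tip","scene")[:2]],"expect shut",proj(s,[[*d2w((-.115,-.08)),.097]]))
i=np.zeros((560,800,3),np.uint8)
x=cv2.resize(t["img"][130:330,220:500],(800,571))[:280*2]; 
save("top6.png",x)
print(proj(t,[[*B,.241]]))
y=cv2.resize(s["img"][190:390,180:440],(780,600)); save("scene6.png",y)
```

```text
[353.3, 231.1] [296.7, 244.1] tri [ 0.51469507 -0.11309754  0.21138399] bay [ 0.51730662 -0.11536107] [ 0.51089707 -0.11620198  0.215     ]
scene lever [([269.4, 259.7], 0.57)] expect shut [[270.5408694  259.60322925]]
[[353.75501808 227.44288971]]
```

View pics/top6.png

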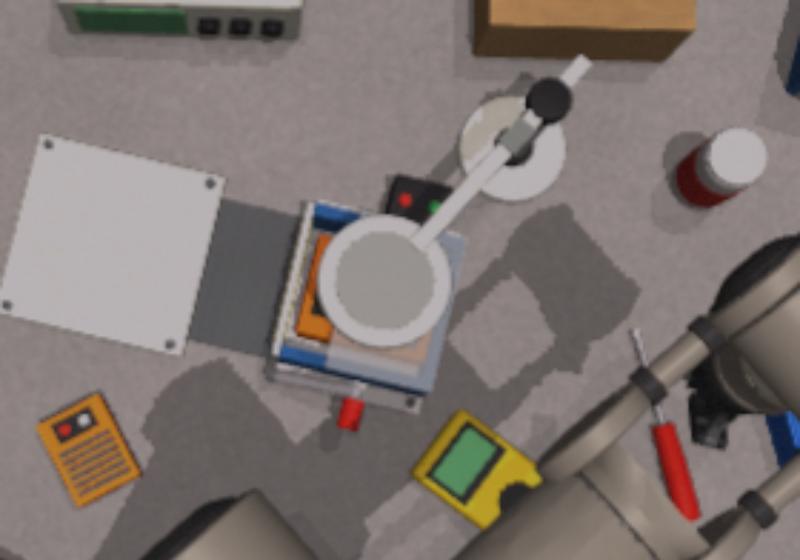

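View pics/scene6.png

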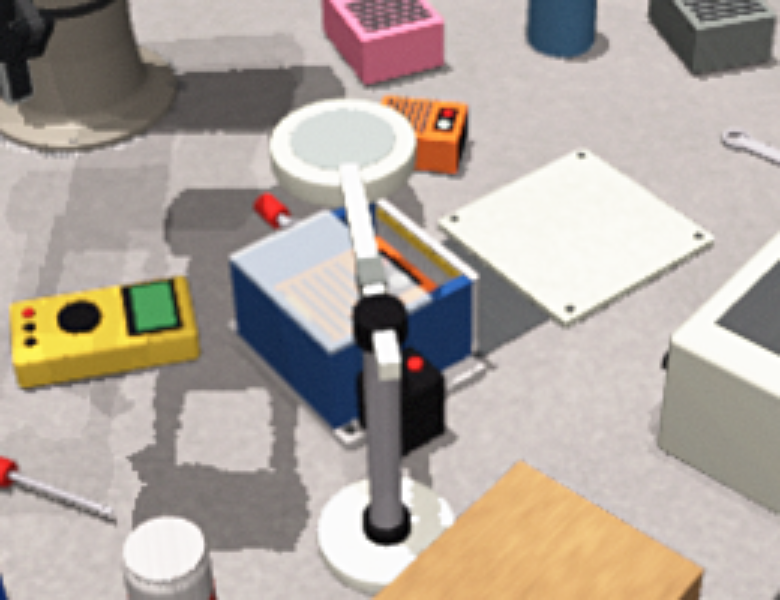

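The top crop shows the lamp head at (386,280), over the middle of the enclosure, the gate shut and the module inside. The scene crop agrees: gate upright, roller back at its shut position, bench items in place. I hand in.

```bash
python3 -c "
from bench import workorder
print(workorder.hand_in())"
```

```text
the job is handed in; nothing more can be done
None
```

The job is done and handed in at about 37 s on the robot's clock, under the 72 s limit; the hand-in reports no verdict. I swung the lamp out to the right, lowered the gate by its lever, slid the orange module home, shut the gate, and swung the lamp back over the enclosure.

**Last checks:**
- **Lamp:** the head is about 4 mm from the middle of the enclosure, triangulated from two cameras. The top camera alone gives about 6 mm.
- **Gate:** it was pushed to its hard stop at about 22 N. The roller shows within about 1 px of its shut position.
- **Module:** it was pushed until it stopped at about 19 N, with its panel about 11 mm inside the doorway. The cameras place its origin at dock y of -72 to -78 mm and x of -2 to -10 mm. I saw no tipping, though I did not measure its tilt.
- **Rest of the bench:** the robot was clear of everything, and the other items show no visible shift in the last top and scene views. I compared them by eye only; the last close-up did not cover all of them, and earlier full views did.

**What went wrong on the way:** the first push stopped about 9 mm short with 17 N on the tool, most likely because the opened fingers met the enclosure's side walls. I backed off, narrowed the fingers and pushed the module the rest of the way.

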